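# Close the kit drawer and press its label holder home

## Task

First push the open kit drawer fully home until it clicks into its detent. Then take the blue label holder out of the spare-holder rack and push it down, card facing out to the front, behind the lip of the label rail above that drawer until it sits on the pocket floor; finish while still gripping it and pressing it firmly down there, so that a colleague can drive its screw. Leave everything else on the bench, the other drawer and the yellow label holder as they are.

Things in the scene. Friction and masses are not known exactly. Their poses are not given: they have to be found in the camera images.
- cabinet: Grey bench-top drawer unit, fixed, 370 wide (y) x 260 deep (x) x 90 high. Origin on the bench under the middle of its front face; x into the unit (away from the robot), y to its left, z up. Two drawers with white fronts, 12 thick, standing in front of the front face up to height 84: left (y +90) the kit drawer, blue pull; right (y -90) shut, yellow pull. Label rail along the deck's front edge.
- kit_drawer (a joint): Opening of the kit drawer in m: 0 shut, grows as it comes out towards the robot (cabinet -x); starts 0.05 to 0.10 open. Slides with about 1 N friction. Over the last 13 mm a sprung catch resists with up to about 7 N, its crest near 5 mm open; past it the catch pulls the drawer in to 0, a hard stop, and holds it there.
- drawer_pull (a point): Front of the kit drawer's pull, at its middle: a blue bar 9 thick and 80 long along y, at height 56, its front 38.5 in front of the cabinet's front face when the drawer is shut (26.5 in front of the drawer's front panel).
- other_drawer (a joint): Opening of the right drawer (yellow pull) in m, shut at 0 at the start; must stay shut.
- pocket_mouth (a point): Middle of the target pocket above the kit drawer at the height of the lip's top (110 above the bench), 7 behind the cabinet's front face: the holder's mid-plane ends here. Axes as the cabinet's. The pocket opens upward, 72 wide between end cheeks, 18 deep, behind a lip 4 thick that is flush with the front face.
- pocket_floor: Floor strip of that pocket. Origin at the middle of its upper face, at height 92 (18 below the lip's top), straight below pocket_mouth; axes as the cabinet's. Rigid: the holder stops hard on it.
- blue_holder: The blue label holder to fit, rigid plastic, 35 to 70 g, upright in the rack. Origin at the middle of its lower edge; z up, y along its width, card on the -x face. Tongue 62 wide (y) x 6 thick (x), 0 to 24 high, its lower edge rounded. Above it a frame 72 wide x 8 thick, 24 to 80 high. Grasp the frame from above across its 8 mm, fingertips 35 or more above the lower edge.
- blue_card (a point): Middle of the white card on the blue holder's front face, 52 above its lower edge, 4 in front (-x) of its mid-plane.
- rack: Black rack for spare label holders, fixed, 44 (x) x 210 (y) x 24 high. Origin at the middle of its underside. Two slots end to end along y, centred at y +51 and -51, each 68 long x 9 wide, floor at height 6. The blue holder stands in one, the yellow in the other, cards to the rack's -x; which is where varies.
- yellow_holder: A yellow label holder of the same shape and size in the rack's other slot; stays where it is.
- solder_reel: Bystander: metal reel standing on the bench, 60 across, 46 high; origin at the middle of its underside.
- flux_bottle: Bystander: white bottle with a red cap, 38 across, 105 high; origin at the middle of its underside.
- screwdriver: Bystander: screwdriver with a red handle lying on the bench, 180 long along its x, under 35 high.
- chip_tray: Bystander: low black divided tray, 110 x 80 x 24; origin at the middle of its underside.
- board_fixture: Bystander: fixed black circuit-board holder with a green board, 160 (x) x 190 (y) x 80 high; origin at the middle of its underside.
- pocket_leaf: Sprung steel leaf in that pocket, 60 wide, standing 5.5 behind the lip and yielding 7 back; its upper end leans back 30 degrees from upright, up to height 122, as a lead-in: bring the tongue down with its mid-plane 0 to 5 behind pocket_mouth (aim at 2 to 3). Pushing in takes about 2 to 10 N; the leaf presses the tongue towards the lip. Origin 7 in front of and 20 below pocket_mouth.
- fitted_holder: Yellow label holder already fitted in the right pocket, above the other drawer; fixed. Same shape as the blue one: it shows how one sits when home. Origin at the middle of its lower edge.
- deck_bin1: Middle one of three black stock bins fixed side by side on the deck (height 90), each 150 deep x 112 wide x 50 high, so their tops are at height 140; their fronts are 90 behind the cabinet's front face. Origin at the middle of its underside.
Things that resemble listed ones, but are neither listed nor needed, are in the scene too. What is shaped like the blue_holder but red or turquoise is not meant.

How it is judged:
By the outcome, as a careful person would: the job done as asked, in the order asked, and still so for the second after the job is handed in, while the arm keeps its last pose, push and grip.
It also fails if it takes over 67 s, if anything falls off the work surface, if the arm or the gripper's body presses on something with over 40 N, if the wrist force passes 120 N, or if a joint passes its speed limit or range.

## Robot

A 6-joint arm with a two-finger parallel gripper is mounted at the origin on the work surface. World frame = base frame: x ahead of the robot, y to its left, z up, the work surface at z = 0. Lengths are in m, angles in rad, forces in N, time in s.
With the tool pointing down it reaches from about 0.3 to 0.875 m from the base axis. Payload 4.2 kg.
Tool frame: the origin (TCP) lies midway between the tips of the shut fingers; the grasp point (between the pads) lies 19 mm behind it; z points along the fingers, y is the line along which they close (so a half turn about z gives the same grasp; the last joint's range is limited). The gripper opens to 85 mm and grips with 20 to 120 N. Pads are 22 mm wide; open, the fingers measure 114 mm over their backs; the gripper's body (76 mm by 85 mm) begins 54 mm behind the grasp point. The pads swing forward as they close: fully open they stand 13 mm farther back than shut.
Start: joints at [-0.02, 0.32, 1.565, -0, 1.257, -0.02], TCP at [0.575, 0, 0.194] pointing down, gripper open.
Joint ranges: [-3.11, 3.11], [-0.84, 2.01], [0.21, 2.61], [-1.34, 4.49], [0.05, 2.63], [-2.56, 2.56]. Speed limits (rad/s): [2.57, 2.57, 3.14, 3.14, 3.14, 3.14].

## Interface

Orientations are given as a rotation vector (axis times angle).
In Python, from cell import * gives the robot as it stands. The module is installed in compiled form; this text tells all that it offers.
- The arm moves only by the tool move_arm, never from a script. Its arguments are lists of equal length, an entry for each row: "jaw": the opening, from -1 (shut) to 1 (fully open); "dp": the shift along the tool's x, y, z normalised to -1 to 1, where 1 is 0.02 m, a list of three; "delta_rot": the turn, a rotation vector about the tool's x, y, z normalised to -1 to 1, where 1 is 0.08 rad, a list of three. In form: {"jaw": [jaw, ...], "dp": [[tx, ty, tz], ...], "delta_rot": [[wx, wy, wz], ...]}. A call has 1 to 20 rows; each row shifts and turns the commanded pose from where the row before left it, along the tool's axes as they then stand; what a row does not reach is not made up. A row lasts 1/12 s, in which the tool goes at most 41.7 mm and 7.16 degrees, less where a joint would pass 70% of its speed; a pose out of reach is approached as far as the arm can. A call with a number of a shift or a turn outside -1 to 1 is refused whole. A call with a gripper value outside its range is refused whole. The fingers move at their own pace and stop on an object; "newtons" is the grip in N (left out, the last holds). Time passes only in rows, so rows that do not move let the fingers close. It gives the time, the measured TCP pose, the force, the opening and the grip force at its end, in the units of the state.
- get_state(): the state, without advancing time (a new reading comes with each control period).
- camera(name): name is "scene" or "side" or "wrist"; returns a dict with "image" (384x512x3 uint8, blue, green, red), "fx", "fy", "cx", "cy" (pixels), "rvec" (rotation vector, rad) and "tvec" (3), from world to camera coordinates, as OpenCV has them; the wrist camera has in their place "hand_eye" (4x4, takes a point from camera to tool coordinates, whose origin is the TCP and whose axes are the flange's). Camera axes: x right, y down, z forward; pixel columns grow to the right and rows downward; lengths in m; the calibration is good to about 2 mm. A picture is of the moment at which its call begins: read the wrist's pose just before it. There is no depth.
- sign_off(): hands the job in; it is judged then, once.
The state is a dict: "t": time; "joint_pos": joint angles; "qvel": joint speeds; "effort": joint torques, N m; "ee_pos": TCP position; "orientation": TCP orientation; "ft_force": force on the tool from outside, world axes, zero at the start; "ft_torque": the same for the moment, N m; "opening": finger opening in m; "finger_force": force on a finger pad.
Only numpy, scipy, OpenCV 4.12 (cv2) and the standard library are available. Lean on these libraries where they do the work, as an engineer would, in place of code of your own. Each camera call takes 0.05 s, during which the arm holds its last target. There are 200 camera calls.

## Working session

There is one attempt and no reset: what is moved stays moved. The work goes in short steps, Python scripts to look and compute and a tool call to move; the robot and the scene stay as the last step left them, time stands still between calls to the robot, and variables do not carry over. Pictures are saved under pics/ and viewed, at most 10 in all, crops included, and the job is handed in when it is done.

Besides the shell and the picture viewer there is one more tool, called by a JSON object that holds its "api" and its "payload", one argument or row to a line. move_arm: Moves the arm, as the interface text tells. Its arguments: {"type":"object","properties":{"jaw":{"type":"array"},"dp":{"type":"array"},"delta_rot":{"type":"array"},"newtons":{"type":"number"}},"required":["jaw","dp","delta_rot"]}

```bash
mkdir -p pics
cat > h.py <<'E'
from cell import *
import numpy as np, cv2
from scipy.spatial.transform import Rotation as R
def cam(n):
    s=get_state(); c=camera(n); K=np.array([[c['fx'],0,c['cx']],[0,c['fy'],c['cy']],[0,0,1.]])
    if n=='wrist':
        T=np.eye(4);T[:3,:3]=R.from_rotvec(s['orientation']).as_matrix();T[:3,3]=s['ee_pos'];M=T@np.array(c['hand_eye'])
    else:
        M=np.eye(4);M[:3,:3]=R.from_rotvec(np.ravel(c['rvec'])).as_matrix();M[:3,3]=np.ravel(c['tvec']);M=np.linalg.inv(M)
    return c['image'].copy(),K,M
def ray(K,M,uv):
    d=M[:3,:3]@np.linalg.solve(K,[uv[0],uv[1],1.]);return M[:3,3],d/np.linalg.norm(d)
def onz(K,M,uv,z):
    o,d=ray(K,M,uv);return o+d*(z-o[2])/d[2]
def tri(rs):
    A=sum(np.eye(3)-np.outer(d,d) for o,d in rs);b=sum((np.eye(3)-np.outer(d,d))@o for o,d in rs)
    p=np.linalg.solve(A,b);return p,max(np.linalg.norm(np.cross(p-o,d)) for o,d in rs)
def proj(K,M,p):
    q=K@(M[:3,:3].T@(np.asarray(p)-M[:3,3]));return q[:2]/q[2]
E
python3 - <<'E'
from h import *
s=get_state();print(s)
a=[]
for n in ['scene','side','wrist']:
    im,K,M=cam(n);np.savez(f'pics/{n}0.npz',im=im,K=K,M=M);cv2.imwrite(f'pics/{n}0.png',im);print(n,K[0,0],M.round(3).tolist())
E
```

```text
{'t': 0.0, 'joint_pos': array([-2.00174661e-02,  3.20301733e-01,  1.56568999e+00,  3.13058080e-05,
        1.25739420e+00, -2.00035227e-02]), 'qvel': array([ 0.00210979, -0.00057371,  0.00017335, -0.00082542,  0.00196876,
        0.00055472]), 'effort': array([ 7.05825660e-04, -4.15526962e+01, -2.34157133e+01, -1.88356019e-06,
        8.09230405e-03,  1.54784908e-05]), 'ee_pos': array([5.74452588e-01, 1.22722649e-05, 1.93272415e-01]), 'orientation': array([-2.22053830e+00, -2.22048584e+00,  1.91704955e-03]), 'ft_force': array([-1.02124195,  0.19625929,  0.7111446 ]), 'ft_torque': array([-0.00488092,  0.00858859,  0.01444022]), 'finger_force': 0.0, 'opening': 0.08549362827064648}
scene 421.4150720324964 [[0.768, 0.405, -0.497, 1.163], [0.64, -0.493, 0.589, -0.674], [-0.006, -0.77, -0.638, 0.885], [0.0, 0.0, 0.0, 1.0]]
side 483.1047152456115 [[-0.998, -0.005, 0.062, 0.476], [-0.056, 0.489, -0.87, 1.362], [-0.026, -0.872, -0.489, 0.849], [0.0, 0.0, 0.0, 1.0]]
wrist 299.79370780331004 [[1.0, -0.0, -0.001, 0.573], [-0.0, -0.956, -0.295, 0.075], [-0.001, 0.295, -0.956, 0.373], [0.0, 0.0, 0.0, 1.0]]
```

View pics/scene0.png

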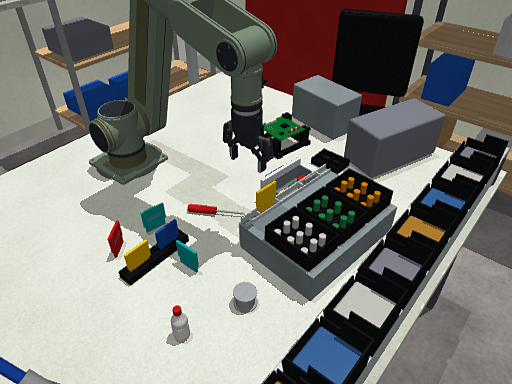

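View pics/side0.png

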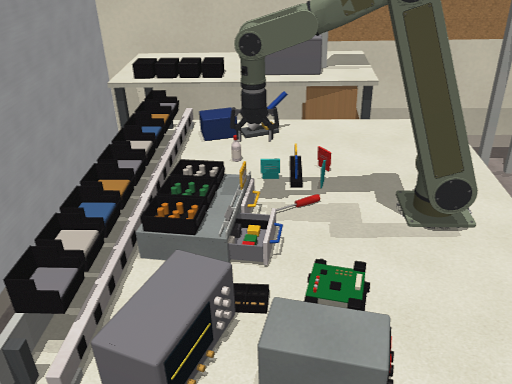

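The scene view shows the rack at (155,258), with blue at (167,235) and yellow at (137,255). The fitted holder is at (265,197) and the pocket is further up-right. The side view shows the open drawer with its blue pull at (278,232) and the rack end-on at (296,170). Next come rough coordinates.

Run:
```python
from h import *
S=np.load('pics/scene0.npz');D=np.load('pics/side0.npz')
for n,uv,z in [('blue',(167,235),.06),('yel',(137,255),.06),('rackA',(122,277),.024),('rackB',(187,237),.024),('fit',(265,197),.12),('cabcornerR',(240,222),.09),('reel',(245,290),.046),('flux',(177,310),.105)]:
    print(n,onz(S['K'],S['M'],uv,z).round(3))
for n,uv,z in [('pullfrontnear',(280,240),.056),('pullfar',(277,225),.056),('fit',(241,175),.14),('rack',(296,183),.024),('cabnearfront',(233,235),.09),('board',(338,285),.08),('tealA',(270,168),.05),('red',(323,160),.06),('driver',(308,201),.02)]:
    print(n,onz(D['K'],D['M'],uv,z).round(3))
```

```text
blue [ 0.453 -0.202  0.06 ]
yel [ 0.448 -0.301  0.06 ]
rackA [ 0.448 -0.357  0.024]
rackB [ 0.472 -0.151  0.024]
fit [0.604 0.039 0.12 ]
cabcornerR [ 0.595 -0.059  0.09 ]
reel [ 0.732 -0.198  0.046]
flux [ 0.683 -0.366  0.105]
pullfrontnear [0.494 0.261 0.056]
pullfar [0.504 0.186 0.056]
fit [0.619 0.034 0.14 ]
rack [ 0.444 -0.125  0.024]
cabnearfront [0.621 0.287 0.09 ]
board [0.354 0.472 0.08 ]
tealA [ 0.537 -0.189  0.05 ]
red [ 0.344 -0.235  0.06 ]
driver [ 0.406 -0.01   0.02 ]
```

View pics/wrist0.png

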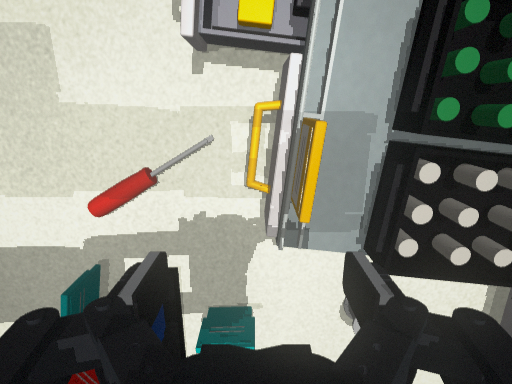

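The wrist view shows the right drawer's yellow pull, the fitted yellow holder at (313,170) and the kit drawer's corner at the top. I'll shut the jaw and move left to see the kit drawer and pocket.

{"api": "move_arm", "payload": {
  "jaw": [-1,-1,-1,-1,-1,-1,-1,-1,-1,-1,-1],
  "dp": [
    [0.9,-0.2,-0.2],
    [0.9,-0.2,-0.2],
    [0.9,-0.2,-0.2],
    [0.9,-0.2,-0.2],
    [0.9,-0.2,-0.2],
    [0.9,-0.2,-0.2],
    [0.9,-0.2,-0.2],
    [0.9,-0.2,-0.2],
    [0.9,0,0],
    [0,0,0],
    [0,0,0]
  ],
  "delta_rot": [
    [0,0,0],
    [0,0,0],
    [0,0,0],
    [0,0,0],
    [0,0,0],
    [0,0,0],
    [0,0,0],
    [0,0,0],
    [0,0,0],
    [0,0,0],
    [0,0,0]
  ]
}}

```text
t: 1.07
ee_pos: [0.5427, 0.1624, 0.2258]
orientation: [2.219, 2.223, -0.001]
ft_force: [0.5, -0.5, 0.1]
opening: 0.0001
finger_force: 0.0
```

Run:
```python
from h import *
im,K,M=cam('wrist');np.savez('pics/w1.npz',im=im,K=K,M=M);cv2.imwrite('pics/w1.png',im)
print(M.round(3).tolist(),get_state()['opening'])
```

```text
[[1.0, 0.001, 0.0, 0.541], [0.001, -0.955, -0.296, 0.238], [-0.0, 0.296, -0.955, 0.405], [0.0, 0.0, 0.0, 1.0]] -2.0025169655454204e-05
```

View pics/w1.png

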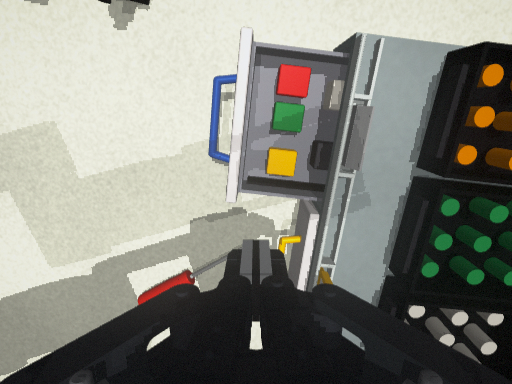

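The blue pull spans from (218,78) to (212,155), the pocket's leaf is at (357,137), and its cheeks are near (362,98) and (347,175). I'll measure these at their heights and move across for a second view.

Run:
```python
from h import *
d=np.load('pics/w1.npz');im,K,M=d['im'],d['K'],d['M']
hsv=cv2.cvtColor(im,cv2.COLOR_BGR2HSV)
m=cv2.inRange(hsv,(105,120,50),(125,255,255));m[:, 300:]=0;m[200:]=0
ys,xs=np.nonzero(m);print(xs.min(),xs.max(),ys.min(),ys.max())
L=[(xs[ys==r].min(),r) for r in range(ys.min()+8,ys.max()-8)]
c=np.polyfit([r for _,r in L],[x for x,_ in L],1);print(c)
for r in (ys.min(),ys.max()): print(onz(K,M,(np.polyval(c,r),r),.0605).round(4))
for n,uv,z in [('cheekL',(362,98),.11),('cheekR',(347,175),.11),('leafTL',(358,103),.122),('leafTR',(345,170),.122),('lip',(375,45),.11),('lip2',(322,265),.11),('frontL',(240,30),.084),('frontR',(228,200),.084)]: print(n,onz(K,M,uv,z).round(4))
cr=cv2.resize(im[20:290,200:420],None,fx=2.2,fy=2.2,interpolation=cv2.INTER_CUBIC);cv2.imwrite('pics/w1c.png',cr)
```

```text
209 236 75 161
[-6.75706412e-02  2.19168122e+02]
[0.4971 0.2691 0.0605]
[0.4867 0.1766 0.0605]
cheekL [0.6407 0.2448 0.11  ]
cheekR [0.6335 0.1713 0.11  ]
leafTL [0.6335 0.2402 0.122 ]
leafTR [0.6273 0.1789 0.122 ]
lip [0.6475 0.2895 0.11  ]
lip2 [0.6151 0.0695 0.11  ]
frontL [0.5264 0.3069 0.084 ]
frontR [0.5106 0.1366 0.084 ]
```

View pics/w1c.png

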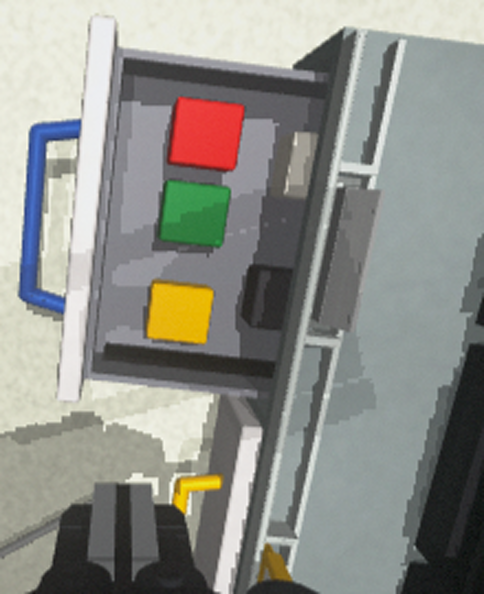

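{"api": "move_arm", "payload": {
  "jaw": [-1,-1,-1,-1,-1,-1,-1,-1,-1],
  "dp": [
    [0.5,-0.9,0],
    [0.5,-0.9,0],
    [0.5,-0.9,0],
    [0.5,-0.9,0],
    [0.5,-0.9,0],
    [0.5,-0.9,0],
    [0,-0.9,0],
    [0,0,0],
    [0,0,0]
  ],
  "delta_rot": [
    [0,0,0],
    [0,0,0],
    [0,0,0],
    [0,0,0],
    [0,0,0],
    [0,0,0],
    [0,0,0],
    [0,0,0],
    [0,0,0]
  ]
}}

```text
t: 1.87
ee_pos: [0.417, 0.2213, 0.2263]
orientation: [2.221, 2.221, 0.001]
ft_force: [0.4, 0.3, -0.1]
opening: -0.0001
finger_force: 0.0
```

Run:
```python
from h import *
im,K,M=cam('wrist');np.savez('pics/w2.npz',im=im,K=K,M=M)
cr=cv2.resize(im[20:320,200:480],None,fx=2,fy=2,interpolation=cv2.INTER_CUBIC);cv2.imwrite('pics/w2c.png',im)
```

```text
(no output)
```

View pics/w2c.png

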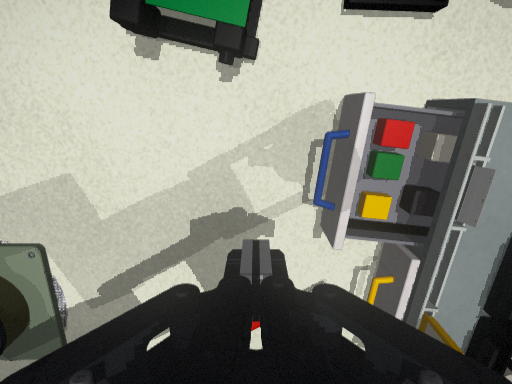

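The second wrist view, from further back, shows the drawer, the pull at (323,168) and the leaf at (478,195). I'll fit the edges for pose and yaw.

Run:
```python
from h import *
for f,rows,a,b in [('w1',(60,120,140,190,220),310,400),('w2',(130,180,200,240,270),420,500),('scene0',(),0,0)]:
    d=np.load(f'pics/{f}.npz');g=cv2.cvtColor(d['im'],cv2.COLOR_BGR2GRAY)
    for r in rows: print(f,r,a,' '.join(map(str,g[r,a:b])))
# panel
d=np.load('pics/w1.npz');im,K,M=d['im'],d['K'],d['M']
g=cv2.cvtColor(im,cv2.COLOR_BGR2GRAY);
print(g[90,225:265],g[180,220:255])
# yellow fitted in wrist0
d=np.load('pics/wrist0.npz');hsv=cv2.cvtColor(d['im'],cv2.COLOR_BGR2HSV)
m=cv2.inRange(hsv,(18,130,90),(35,255,255));m[:, :285]=0;m[:60]=0;m[260:]=0
m2=cv2.inRange(hsv,(18,130,210),(35,255,255))&m
for q in (m,m2):
    c=max(cv2.findContours(q,0,2)[0],key=cv2.contourArea);r=cv2.minAreaRect(c);bp=cv2.boxPoints(r)
    print(r);[print(p,onz(d['K'],d['M'],p,.172).round(4)) for p in bp]
```

```text
w1 60 310 73 65 66 54 59 58 55 60 58 60 58 58 56 58 56 58 58 55 55 57 58 57 57 56 56 57 56 54 55 59 55 54 58 54 54 57 55 57 57 67 66 80 86 85 83 84 86 154 194 229 208 188 163 161 163 164 163 162 165 160 102 103 89 84 83 84 116 224 224 222 163 161 162 162 160 159 159 161 161 161 160 160 160 160 161 162 164 162 161 159
w1 120 310 126 126 128 128 130 127 126 127 76 76 76 77 74 77 78 79 76 77 93 96 77 75 78 77 76 76 76 67 64 63 84 85 81 80 82 119 164 193 185 153 79 68 69 68 115 114 116 115 114 117 116 118 116 115 119 118 115 119 120 122 158 157 161 162 161 161 159 160 160 160 159 160 160 160 162 160 161 159 160 160 160 161 162 160 159 161 161 161 159 158
w1 140 310 127 125 128 91 68 47 50 51 52 52 59 60 69 66 73 76 76 74 76 76 74 77 74 72 65 62 76 84 81 85 80 116 161 188 186 156 80 69 69 71 117 104 105 105 105 107 106 108 109 105 107 118 116 94 118 129 157 160 157 156 158 158 158 158 157 159 160 159 156 160 157 157 157 157 157 158 159 159 158 159 158 159 157 158 156 158 157 158 157 159
w1 190 310 52 49 44 44 35 39 42 39 41 38 37 37 37 36 57 64 70 83 84 84 86 107 160 184 187 161 135 136 1
[... 2217 characters left out ...]
14 210 159 212 233 233 233 232 233 234 232 212 189
 103 130 129 147  88  91  93  96  88  64  52  52  53  53  50  51  51]
((306.1627502441406, 169.91107177734375), (24.156160354614258, 103.3443374633789), 10.007979393005371)
[285.2886  218.69797] [ 0.5945 -0.002   0.172 ]
[303.24832 116.92618] [0.6041 0.0684 0.172 ]
[327.0369   121.124176] [0.6197 0.0657 0.172 ]
[309.07718 222.89597] [ 0.6117 -0.0052  0.172 ]
((312.7130432128906, 171.12582397460938), (10.137478828430176, 102.3016357421875), 10.007980346679688)
[298.83218 220.61743] [ 0.6043 -0.0034  0.172 ]
[316.6107  119.87247] [0.6129 0.0665 0.172 ]
[326.5939  121.63422] [0.6194 0.0654 0.172 ]
[308.8154  222.37918] [ 0.6115 -0.0048  0.172 ]
```

Run:
```python
from h import *
A=np.load('pics/w1.npz');B=np.load('pics/w2.npz')
def pl(D,pts):
    c=np.polyfit([r for r,_ in pts],[x for _,x in pts],1);print('res',(np.polyval(c,[r for r,_ in pts])-[x for _,x in pts]).round(2))
    o,d1=ray(D['K'],D['M'],(np.polyval(c,60),60));_,d2=ray(D['K'],D['M'],(np.polyval(c,250),250));return o,np.cross(d1,d2),c
p1=[(60,357.3),(120,345.3),(140,341.3),(190,331.5),(220,325.7)];p2=[(130,478.8),(180,463),(200,456.8),(240,443.5),(270,433.8)]
o1,n1,c1=pl(A,p1);o2,n2,c2=pl(B,p2)
d=np.cross(n1,n2);d/=np.linalg.norm(d);d*=np.sign(d[1])
for y in (.07,.21,.28):
    print('lip line',np.linalg.solve([n1,n2,[0,1,0]],[n1@o1,n2@o2,y]).round(4))
print('dir',d.round(4),np.degrees(np.arctan2(d[0],d[1])))
for r in (60,220):
    print(onz(A['K'],A['M'],(np.polyval(c1,r),r),.11).round(4))
for r in (130,270):print('w2',onz(B['K'],B['M'],(np.polyval(c2,r),r),.11).round(4))
# pocket cheek columns profile along the slot (slightly behind lip) in both
for D,c,n,rr in ((A,c1,'w1',range(85,190)),(B,c2,'w2',range(140,245))):
    g=cv2.cvtColor(D['im'],cv2.COLOR_BGR2GRAY)
    print(n,[(r,int(g[r,int(round(np.polyval(c,r)+7))])) for r in rr if abs(r-rr[0]-11)<12 or abs(rr[-1]-r-12)<14])
    print('leaf',[(r,int(g[r,int(round(np.polyval(c,r)+13))])) for r in rr if abs(r-rr[0]-13)<14 or abs(rr[-1]-r-12)<18])
# pull stereo
for n,D,lim in (('w1',A,(0,200,0,300)),('w2',B,(100,220,290,360))):
    hsv=cv2.cvtColor(D['im'],cv2.COLOR_BGR2HSV);m=cv2.inRange(hsv,(105,120,50),(125,255,255));q=np.zeros_like(m);q[lim[0]:lim[1],lim[2]:lim[3]]=m[lim[0]:lim[1],lim[2]:lim[3]]
    ys,xs=np.nonzero(q);L=[(r,xs[ys==r].min()-.5) for r in range(ys.min()+8,ys.max()-8)]
    print(n,ys.min(),ys.max());o,nn,c=pl(D,L[::8])
    if n=='w1':P=(o,nn)
    else:
        for y in (.18,.22,.26):print('pull',np.linalg.solve([P[1],nn,[0,1,0]],[P[1]@P[0],nn@o,y]).round(4))
```

```text
res [-0.09  0.06  0.11  0.03 -0.1 ]
res [ 0.21 -0.09 -0.33  0.09  0.13]
lip line [0.6094 0.07   0.1098]
lip line [0.6257 0.21   0.1085]
lip line [0.6339 0.28   0.1079]
dir [ 0.116   0.9932 -0.0092] 6.662133366524905
[0.633  0.2773 0.11  ]
[0.6153 0.1228 0.11  ]
w2 [0.6317 0.2742 0.11  ]
w2 [0.6149 0.1215 0.11  ]
w1 [(85, 164), (86, 163), (87, 166), (88, 166), (89, 166), (90, 165), (91, 162), (92, 163), (93, 174), (94, 213), (95, 218), (96, 218), (97, 218), (98, 141), (99, 102), (100, 123), (101, 139), (102, 143), (103, 143), (104, 119), (105, 107), (106, 68), (107, 68), (164, 70), (165, 78), (166, 107), (167, 114), (168, 115), (169, 99), (170, 110), (171, 111), (172, 125), (173, 179), (174, 187), (175, 187), (176, 167), (177, 103), (178, 129), (179, 135), (180, 137), (181, 134), (182, 137), (183, 134), (184, 137), (185, 137), (186, 135), (187, 134), (188, 134), (189, 136)]
leaf [(85, 103), (86, 102), (87, 104), (88, 102), (89, 162), (90, 121), (91, 105), (92, 107), (93, 108), (94, 199), (95, 218), (96, 219), (97, 218), (98, 219), (99, 126), (100, 87), (101, 134), (102, 144), (103, 14
[... 1178 characters left out ...]
 69), (156, 106), (157, 172), (158, 183), (159, 183), (160, 160), (161, 94), (162, 75), (163, 74), (164, 71), (165, 71), (166, 76), (215, 103), (216, 101), (217, 103), (218, 106), (219, 103), (220, 102), (221, 102), (222, 98), (223, 77), (224, 89), (225, 86), (226, 93), (227, 153), (228, 183), (229, 181), (230, 162), (231, 86), (232, 78), (233, 100), (234, 151), (235, 77), (236, 101), (237, 151), (238, 99), (239, 105), (240, 150), (241, 101), (242, 104), (243, 150), (244, 97)]
w1 75 161
res [-0.4   0.03  0.47 -0.1   0.33 -0.23  0.2  -0.37  0.07]
w2 130 209
res [ 0.17 -0.31  0.21 -0.26  0.26 -0.21  0.31 -0.17]
pull [0.4857 0.18   0.0564]
pull [0.4904 0.22   0.0568]
pull [0.4951 0.26   0.0572]
```

Stereo results:
- The pull's front is at about (0.4905, 0.2228, 0.057).
- The lip top is at 0.1085 (the text says 0.110), and yaw is -6.7°.
- The pocket mouth is at about (0.6325, 0.205) and the opening about 0.098. These are consistent with the text.

Next I rotate and descend in front of the pull.

{"api": "move_arm", "payload": {
  "jaw": [-1,-1,-1,-1,-1,-1,-1,-1,-1,-1,-1,-1,-1],
  "dp": [
    [0,0,0],
    [0,0,0],
    [0.05,0.11,0.92],
    [0.05,0.11,0.92],
    [0.05,0.11,0.92],
    [0.05,0.11,0.92],
    [0.05,0.11,0.92],
    [0.05,0.11,0.92],
    [0.05,0.11,0.92],
    [0.05,0.11,0.92],
    [0.05,0.11,0.92],
    [0.05,0.11,0.92],
    [0,0,0]
  ],
  "delta_rot": [
    [0,0,0.73],
    [0,0,0.73],
    [0,0,0],
    [0,0,0],
    [0,0,0],
    [0,0,0],
    [0,0,0],
    [0,0,0],
    [0,0,0],
    [0,0,0],
    [0,0,0],
    [0,0,0],
    [0,0,0]
  ]
}}

```text
t: 3.0
ee_pos: [0.4394, 0.2278, 0.0388]
orientation: [-2.348, -2.085, 0.009]
ft_force: [-0.4, -0.8, -0.4]
opening: -0.0001
finger_force: 0.0
```

{"api": "move_arm", "payload": {
  "jaw": [-1,-1,-1,-1,-1,-1],
  "dp": [
    [0,0.5,0],
    [0,0.5,0],
    [0,0.5,0],
    [0,0.5,0],
    [0,0.5,0],
    [0,0,0]
  ],
  "delta_rot": [
    [0,0,0],
    [0,0,0],
    [0,0,0],
    [0,0,0],
    [0,0,0],
    [0,0,0]
  ]
}}

```text
t: 3.5
ee_pos: [0.4929, 0.2237, 0.0429]
orientation: [2.347, 2.086, 0.005]
ft_force: [0.5, 1.1, -0.1]
opening: 0.0004
finger_force: 0.0
```

{"api": "move_arm", "payload": {
  "jaw": [-1,-1,-1,-1,-1,-1],
  "dp": [
    [0,0.5,0],
    [0,0.5,0],
    [0,0.5,0],
    [0,0.5,0],
    [0,0.5,0],
    [0,0,0]
  ],
  "delta_rot": [
    [0,0,0],
    [0,0,0],
    [0,0,0],
    [0,0,0],
    [0,0,0],
    [0,0,0]
  ]
}}

```text
t: 4.0
ee_pos: [0.5422, 0.2177, 0.0422]
orientation: [2.347, 2.086, 0.004]
ft_force: [0.2, -0.4, -0.3]
opening: 0.0001
finger_force: 0.0
```

Run:
```python
from h import *
s=get_state();print(s['ee_pos'],s['ft_force'])
im,K,M=cam('wrist');im2,_,_=cam('side')
cv2.imwrite('pics/w3.png',np.hstack([im[100:,150:450],im2[100:384,160:460]]))
```

```text
[0.54215063 0.21772688 0.04221536] [ 0.16701571 -0.37538728 -0.25229363]
```

View pics/w3.png

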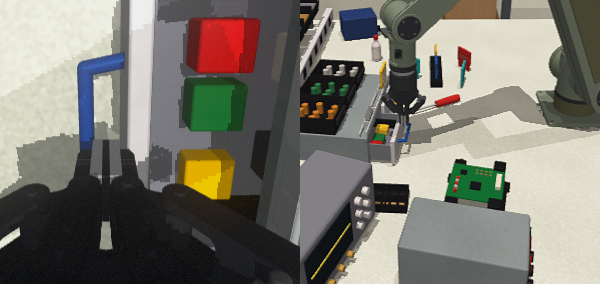

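Run:
```python
from h import *
s=get_state();T=s['ee_pos'];print(T,s['ft_force'])
xh=np.array([.9932,-.1167,0]);yh=np.array([.1167,.9932,0]);P=np.array([.6325,.205,0])
def loc(p): p=np.asarray(p)-P;return np.round([p@xh+.007,p@yh,p[2]],4)
print('tcp loc',loc(T))
for n in ('wrist','side','scene'):
    im,K,M=cam(n);np.savez(f'pics/{n}3.npz',im=im,K=K,M=M)
    hsv=cv2.cvtColor(im,cv2.COLOR_BGR2HSV);m=cv2.inRange(hsv,(105,120,40),(125,255,255))
    ct=[c for c in cv2.findContours(m,0,2)[0] if cv2.contourArea(c)>15]
    for c in ct: print(n,cv2.boundingRect(c))
    if n=='wrist':
        for r in range(160,250,15):
            x=np.nonzero(m[r])[0]
            if len(x):print(r,x.min(),x.max(),loc(onz(K,M,(x.min()-.5,r),.056)),loc(onz(K,M,(x.max()+.5,r),.056)))
        print('tip proj',proj(K,M,T))
```

```text
[0.54002199 0.21761449 0.04202956] [-0.12391212  0.06909418 -0.36483049]
tcp loc [-0.0863  0.0017  0.042 ]
wrist (231, 153, 47, 96)
160 240 277 [-0.0965  0.048   0.056 ] [-0.0753  0.048   0.056 ]
175 232 245 [-0.1011  0.0395  0.056 ] [-0.0932  0.0395  0.056 ]
190 232 245 [-0.1013  0.0308  0.056 ] [-0.0933  0.0308  0.056 ]
205 232 246 [-0.1015  0.0217  0.056 ] [-0.0928  0.0217  0.056 ]
220 233 246 [-0.1012  0.0124  0.056 ] [-0.0929  0.0124  0.056 ]
235 233 246 [-0.1014  0.0027  0.056 ] [-0.093   0.0027  0.056 ]
tip proj [257.44344582 227.52889582]
side (257, 223, 14, 19)
side (79, 202, 37, 21)
side (295, 155, 3, 24)
side (141, 126, 21, 10)
side (200, 108, 38, 33)
scene (0, 358, 26, 26)
scene (292, 326, 70, 58)
scene (155, 219, 24, 31)
scene (420, 188, 46, 22)
scene (63, 89, 19, 27)
scene (80, 71, 47, 51)
scene (421, 53, 54, 53)
```

The bar is now at x −0.101 (cabinet frame), so the drawer is 0.063 open. The fingertips have gone past the bar and are pushing on the panel. I'll raise the tips above the bar so they contact only the panel, which also keeps the gripper body clear of the leaf, then continue.

{"api": "move_arm", "payload": {
  "jaw": [-1,-1,-1,-1,-1],
  "dp": [
    [0,-0.05,-0.4],
    [0,0,-0.5],
    [0,0,-0.4],
    [0,0,0],
    [0,0,0]
  ],
  "delta_rot": [
    [0,0,0],
    [0,0,0],
    [0,0,0],
    [0,0,0],
    [0,0,0]
  ]
}}

```text
t: 4.67
ee_pos: [0.539, 0.2181, 0.0694]
orientation: [2.346, 2.087, 0.004]
ft_force: [0.5, 0.7, -0.6]
opening: 0.0
finger_force: 0.0
```

```bash
cat >> h.py <<'E'
xh=np.array([.9932,-.1167,0]);yh=np.array([.1167,.9932,0]);P=np.array([.6325,.205,0])
def loc(p): p=np.asarray(p)-P;return np.round([p@xh+.007,p@yh,p[2]],4)
def bar():
    im,K,M=cam('wrist');hsv=cv2.cvtColor(im,cv2.COLOR_BGR2HSV);m=cv2.inRange(hsv,(105,120,40),(125,255,255))
    c=max(cv2.findContours(m,0,2)[0],key=cv2.contourArea);x,y,w,h=cv2.boundingRect(c)
    for r in range(y+18,y+h-8,12):
        q=np.nonzero(m[r])[0]
        print(r,loc(onz(K,M,(q.min()-.5,r),.056)),loc(onz(K,M,(q.max()+.5,r),.056)))
    g=cv2.cvtColor(im,cv2.COLOR_BGR2GRAY);return im,K,M
E
python3 - <<'E'
from h import *
s=get_state();print(loc(s['ee_pos']),s['ft_force']);bar()
E
```

```text
[-0.0874  0.0021  0.0694] [ 0.50566584  0.7329481  -0.59559822]
165 [-0.101   0.0405  0.056 ] [-0.0932  0.0404  0.056 ]
177 [-0.1011  0.0325  0.056 ] [-0.0932  0.0325  0.056 ]
189 [-0.1013  0.0243  0.056 ] [-0.0933  0.0243  0.056 ]
201 [-0.1015  0.0159  0.056 ] [-0.0927  0.0159  0.056 ]
213 [-0.1009  0.0073  0.056 ] [-0.0927  0.0073  0.056 ]
225 [-0.1011 -0.0015  0.056 ] [-0.0928 -0.0015  0.056 ]
237 [-0.1013 -0.0106  0.056 ] [-0.0928 -0.0106  0.056 ]
```

{"api": "move_arm", "payload": {
  "jaw": [-1,-1,-1,-1,-1,-1,-1,-1,-1,-1,-1],
  "dp": [
    [0,0.5,0],
    [0,0.5,0],
    [0,0.5,0],
    [0,0.5,0],
    [0,0.5,0],
    [0,0.4,0],
    [0,0.3,0],
    [0,0.2,0],
    [0,0.1,0],
    [0,0,0],
    [0,0,0]
  ],
  "delta_rot": [
    [0,0,0],
    [0,0,0],
    [0,0,0],
    [0,0,0],
    [0,0,0],
    [0,0,0],
    [0,0,0],
    [0,0,0],
    [0,0,0],
    [0,0,0],
    [0,0,0]
  ]
}}

```text
t: 5.63
ee_pos: [0.6076, 0.2097, 0.0681]
orientation: [-2.347, -2.088, 0.001]
ft_force: [0.3, -0.2, 0.7]
opening: 0.0001
finger_force: 0.0
```

Run:
```python
from h import *
s=get_state();print(loc(s['ee_pos']),s['ft_force']);bar()
```

```text
[-0.0183  0.0017  0.0681] [ 0.31521901 -0.15500514  0.71706676]
168 [-0.1019  0.0383  0.056 ] [-0.0935  0.0383  0.056 ]
180 [-0.1016  0.0303  0.056 ] [-0.0931  0.0303  0.056 ]
192 [-0.1019  0.0222  0.056 ] [-0.0933  0.0222  0.056 ]
204 [-0.1016  0.0138  0.056 ] [-0.0929  0.0138  0.056 ]
216 [-0.1013  0.0052  0.056 ] [-0.0931  0.0052  0.056 ]
228 [-0.1016 -0.0037  0.056 ] [-0.0927 -0.0037  0.056 ]
240 [-0.1013 -0.0127  0.056 ] [-0.0929 -0.0127  0.056 ]
252 [-0.1017 -0.022   0.056 ] [-0.0925 -0.022   0.056 ]
264 [-0.1013 -0.0315  0.056 ] [-0.0927 -0.0315  0.056 ]
```

The drawer did not move: the fingertips passed over the panel. So the real tips appear to be higher than the reported TCP. I'll check this against the fixed cameras.

Run:
```python
from h import *
T=get_state()['ee_pos'];o=[]
for n in ('side','scene'):
    im,K,M=cam(n);u=proj(K,M,T);v=proj(K,M,T+[0,0,.04]);print(n,u,v)
    x,y=u.astype(int);x0,y0=max(0,x-40),max(0,y-60)
    c=cv2.resize(im[y0:y0+90,x0:x0+80],None,fx=5,fy=5,interpolation=cv2.INTER_CUBIC)
    for p,col in ((u,(0,0,255)),(v,(255,0,255))):
        cv2.drawMarker(c,tuple(int(a) for a in ((p-[x0,y0])*5+2)),col,cv2.MARKER_CROSS,14,1)
    o.append(c)
cv2.imwrite('pics/tip.png',np.hstack(o))
```

```text
side [240.87370625 225.73947929] [240.27521988 214.04015458]
scene [299.86020267 182.83226071] [300.69228731 172.58258188]
```

View pics/tip.png

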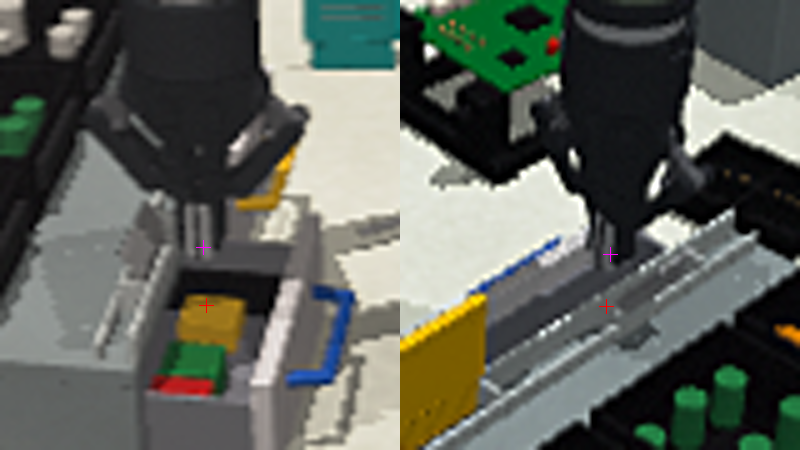

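The crosses show that the physical fingertips are about 0.031–0.041 m above the reported TCP. Both earlier passes fit that: the tips went over the bar and later over the panel. I'll back out at this height and touch the bench gently in front of the pull to calibrate the offset.

{"api": "move_arm", "payload": {
  "jaw": [-1,-1,-1,-1,-1,-1,-1,-1,-1,-1,-1,-1,-1,-1,-1,-1],
  "dp": [
    [0,-0.9,-0.1],
    [0,-0.9,0],
    [0,-0.9,0],
    [0,-0.9,0],
    [0,-0.9,0],
    [0,-0.9,0],
    [0,-0.9,0],
    [0,-0.9,0],
    [0,0,0.7],
    [0,0,0.8],
    [0,0,0.8],
    [0,0,0.7],
    [0,0,0.5],
    [0,0,0.3],
    [0,0,0],
    [0,0,0]
  ],
  "delta_rot": [
    [0,0,0],
    [0,0,0],
    [0,0,0],
    [0,0,0],
    [0,0,0],
    [0,0,0],
    [0,0,0],
    [0,0,0],
    [0,0,0],
    [0,0,0],
    [0,0,0],
    [0,0,0],
    [0,0,0],
    [0,0,0],
    [0,0,0],
    [0,0,0]
  ]
}}

```text
t: 7.12
ee_pos: [0.4651, 0.2266, -0.0057]
orientation: [2.347, 2.088, 0.0]
ft_force: [0.3, -0.2, -0.1]
opening: -0.0001
finger_force: 0.0
```

{"api": "move_arm", "payload": {
  "jaw": [-1,-1,-1,-1],
  "dp": [
    [0,0,0.3],
    [0,0,0.3],
    [0,0,0],
    [0,0,0]
  ],
  "delta_rot": [
    [0,0,0],
    [0,0,0],
    [0,0,0],
    [0,0,0]
  ]
}}

```text
t: 7.45
ee_pos: [0.4647, 0.2263, -0.0181]
orientation: [-2.347, -2.088, 0.001]
ft_force: [-0.0, -0.3, 0.0]
opening: 0.0
finger_force: 0.0
```

Reported z is already −0.018 with no contact, which confirms the offset. I'll go on in small steps.

{"api": "move_arm", "payload": {
  "jaw": [-1,-1,-1,-1,-1],
  "dp": [
    [0,0,0.2],
    [0,0,0.15],
    [0,0,0.1],
    [0,0,0],
    [0,0,0]
  ],
  "delta_rot": [
    [0,0,0],
    [0,0,0],
    [0,0,0],
    [0,0,0],
    [0,0,0]
  ]
}}

```text
t: 7.87
ee_pos: [0.4648, 0.2264, -0.0271]
orientation: [-2.347, -2.088, 0.001]
ft_force: [-0.4, -0.3, 0.2]
opening: -0.0002
finger_force: 0.0
```

{"api": "move_arm", "payload": {
  "jaw": [-1,-1,-1,-1],
  "dp": [
    [0,0,0.1],
    [0,0,0.1],
    [0,0,0],
    [0,0,0]
  ],
  "delta_rot": [
    [0,0,0],
    [0,0,0],
    [0,0,0],
    [0,0,0]
  ]
}}

```text
t: 8.2
ee_pos: [0.4648, 0.2264, -0.031]
orientation: [-2.347, -2.088, 0.0]
ft_force: [-0.3, 0.1, 0.9]
opening: 0.0003
finger_force: 0.0
```

{"api": "move_arm", "payload": {
  "jaw": [-1,-1,-1,-1],
  "dp": [
    [0,0,0.1],
    [0,0,0.1],
    [0,0,0],
    [0,0,0]
  ],
  "delta_rot": [
    [0,0,0],
    [0,0,0],
    [0,0,0],
    [0,0,0]
  ]
}}

```text
t: 8.53
ee_pos: [0.4648, 0.2264, -0.035]
orientation: [-2.347, -2.088, 0.0]
ft_force: [0.2, -0.4, 0.1]
opening: 0.0004
finger_force: 0.0
```

{"api": "move_arm", "payload": {
  "jaw": [-1,-1,-1,-1],
  "dp": [
    [0,0,0.1],
    [0,0,0.1],
    [0,0,0],
    [0,0,0]
  ],
  "delta_rot": [
    [0,0,0],
    [0,0,0],
    [0,0,0],
    [0,0,0]
  ]
}}

```text
t: 8.87
ee_pos: [0.4652, 0.2266, -0.0372]
orientation: [2.347, 2.088, 0.002]
ft_force: [-2.5, -1.8, 15.0]
opening: 0.0
finger_force: 7.4
```

{"api": "move_arm", "payload": {
  "jaw": [-1,-1,-1,-1],
  "dp": [
    [0,0,0.1],
    [0,0,0],
    [0,0,0],
    [0,0,0]
  ],
  "delta_rot": [
    [0,0,0],
    [0,0,0],
    [0,0,0],
    [0,0,0]
  ]
}}

```text
t: 9.2
ee_pos: [0.4653, 0.2266, -0.0373]
orientation: [2.347, 2.088, 0.003]
ft_force: [-7.3, -3.7, 31.7]
opening: -0.0
finger_force: 15.5
```

The bench contact at reported z = −0.037 gives a tip offset of 37 mm and a stiffness of about 8 N/mm. Next: raise the tips to 0.045 and push on the bar.

{"api": "move_arm", "payload": {
  "jaw": [-1,-1,-1,-1,-1,-1,-1,-1,-1,-1,-1,-1,-1],
  "dp": [
    [0,0,-0.8],
    [0,0,-0.9],
    [0,0,-0.7],
    [0,0,0],
    [0,0.5,0],
    [0,0.5,0],
    [0,0.5,0],
    [0,0.5,0],
    [0,0.5,0],
    [0,0.5,0],
    [0,0.5,0],
    [0,0,0],
    [0,0,0]
  ],
  "delta_rot": [
    [0,0,0],
    [0,0,0],
    [0,0,0],
    [0,0,0],
    [0,0,0],
    [0,0,0],
    [0,0,0],
    [0,0,0],
    [0,0,0],
    [0,0,0],
    [0,0,0],
    [0,0,0],
    [0,0,0]
  ]
}}

```text
t: 10.28
ee_pos: [0.5353, 0.2181, 0.007]
orientation: [2.348, 2.087, 0.001]
ft_force: [-0.9, 0.3, 0.1]
opening: 0.0001
finger_force: 0.0
```

Run:
```python
from h import *
s=get_state();print(loc(s['ee_pos']),s['ft_force']);bar()
```

```text
[-0.0911  0.0017  0.007 ] [-0.86633197  0.25091087  0.14943703]
181 [-0.0736  0.0446  0.056 ] [-0.0463  0.0446  0.056 ]
193 [-0.0734  0.039   0.056 ] [-0.0648  0.039   0.056 ]
205 [-0.0736  0.0333  0.056 ] [-0.0649  0.0333  0.056 ]
217 [-0.0734  0.0274  0.056 ] [-0.0645  0.0274  0.056 ]
229 [-0.0736  0.0214  0.056 ] [-0.0647  0.0214  0.056 ]
241 [-0.0734  0.0152  0.056 ] [-0.0648  0.0152  0.056 ]
253 [-0.0736  0.0089  0.056 ] [-0.0644  0.0089  0.056 ]
265 [-0.0733  0.0024  0.056 ] [-0.0645  0.0024  0.056 ]
277 [-0.0736 -0.0043  0.056 ] [-0.0647 -0.0043  0.056 ]
```

Now it works: the bar is at −0.0735, so the opening is 0.035. I'll continue slowly through the catch.

{"api": "move_arm", "payload": {
  "jaw": [-1,-1,-1,-1,-1,-1,-1,-1,-1,-1,-1,-1,-1,-1],
  "dp": [
    [0,0.4,0],
    [0,0.4,0],
    [0,0.3,0],
    [0,0.2,0],
    [0,0.1,0],
    [0,0.1,0],
    [0,0.1,0],
    [0,0.1,0],
    [0,0.1,0],
    [0,0.05,0],
    [0,0,0],
    [0,0,0],
    [0,0,0],
    [0,0,0]
  ],
  "delta_rot": [
    [0,0,0],
    [0,0,0],
    [0,0,0],
    [0,0,0],
    [0,0,0],
    [0,0,0],
    [0,0,0],
    [0,0,0],
    [0,0,0],
    [0,0,0],
    [0,0,0],
    [0,0,0],
    [0,0,0],
    [0,0,0]
  ]
}}

```text
t: 11.5
ee_pos: [0.5715, 0.214, 0.0072]
orientation: [2.347, 2.088, 0.001]
ft_force: [-0.1, 0.9, 0.4]
opening: 0.0001
finger_force: 0.0
```

Run:
```python
from h import *
s=get_state();print(loc(s['ee_pos']),s['ft_force']);bar()
```

```text
[-0.0547  0.0018  0.0072] [-0.08621189  0.92758136  0.44628993]
181 [-0.0389  0.0446  0.056 ] [-0.0125  0.0446  0.056 ]
193 [-0.0392  0.039   0.056 ] [-0.0306  0.039   0.056 ]
205 [-0.039   0.0333  0.056 ] [-0.0307  0.0333  0.056 ]
217 [-0.0392  0.0274  0.056 ] [-0.0304  0.0274  0.056 ]
229 [-0.0395  0.0214  0.056 ] [-0.0305  0.0214  0.056 ]
241 [-0.0393  0.0152  0.056 ] [-0.0307  0.0152  0.056 ]
253 [-0.0391  0.0089  0.056 ] [-0.0304  0.0088  0.056 ]
265 [-0.0393  0.0023  0.056 ] [-0.0305  0.0023  0.056 ]
277 [-0.0391 -0.0043  0.056 ] [-0.0302 -0.0044  0.056 ]
```

The bar is at −0.039 (shut is −0.0385) with no contact force, so it has snapped in. I'll press briefly against the stop to confirm.

{"api": "move_arm", "payload": {
  "jaw": [-1,-1,-1,-1],
  "dp": [
    [0,0.1,0],
    [0,0.1,0],
    [0,0,0],
    [0,0,0]
  ],
  "delta_rot": [
    [0,0,0],
    [0,0,0],
    [0,0,0],
    [0,0,0]
  ]
}}

```text
t: 11.88
ee_pos: [0.5746, 0.2135, 0.0071]
orientation: [-2.347, -2.087, 0.001]
ft_force: [-1.7, 0.6, 1.6]
opening: 0.0003
finger_force: 1.3
```

{"api": "move_arm", "payload": {
  "jaw": [-1,-1,-1,-1,-1,-1,-1,-1,-1,-1,-1,-1,-1,-1,-1,-1,-1,-1],
  "dp": [
    [0,0.1,0],
    [0,0.05,0],
    [0,0,0],
    [0,-0.7,0],
    [0,-0.9,0],
    [0,-0.7,0],
    [0,0,-0.9],
    [0,0,-0.9],
    [0,0,-0.9],
    [0,0,-0.9],
    [0,0,-0.9],
    [0,0,-0.9],
    [0,0,-0.9],
    [0,0,-0.9],
    [0,0,-0.9],
    [0,0,-0.9],
    [0,0,-0.9],
    [0,0,-0.9]
  ],
  "delta_rot": [
    [0,0,0],
    [0,0,0],
    [0,0,0],
    [0,0,0],
    [0,0,0],
    [0,0,0],
    [0,0,0],
    [0,0,0],
    [0,0,0],
    [0,0,0],
    [0,0,0],
    [0,0,0],
    [0,0,0],
    [0,0,0],
    [0,0,0],
    [0,0,0],
    [0,0,0],
    [0,0,0]
  ]
}}

```text
t: 13.38
ee_pos: [0.533, 0.2184, 0.2242]
orientation: [2.346, 2.087, 0.002]
ft_force: [-0.2, -0.3, -0.2]
opening: -0.0002
finger_force: 0.0
```

Run:
```python
from h import *
s=get_state();print(loc(s['ee_pos']),s['ft_force']);im,K,M=bar();np.savez('pics/w5.npz',im=im,K=K,M=M)
```

```text
[-0.0934  0.0017  0.2242] [-0.18079682 -0.30752638 -0.21377889]
147 [-0.0389  0.0316  0.056 ] [-0.0308  0.0316  0.056 ]
159 [-0.0383  0.0177  0.056 ] [-0.0301  0.0177  0.056 ]
171 [-0.0388  0.0035  0.056 ] [-0.0305  0.0035  0.056 ]
183 [-0.0381 -0.0111  0.056 ] [-0.0309 -0.0111  0.056 ]
195 [-0.0386 -0.0261  0.056 ] [-0.0301 -0.0261  0.056 ]
```

{"api": "move_arm", "payload": {
  "jaw": [-1,-1,-1,-1,-1,-1,-1,-1,-1,-1,-1,-1,-1,-1,-1,-1,-1,-1,-1,-1],
  "dp": [
    [-1,-0.06,0],
    [-1,-0.06,0],
    [-1,-0.06,0],
    [-1,-0.06,0],
    [-1,-0.06,0],
    [-1,-0.06,0],
    [-1,-0.06,0],
    [-1,-0.06,0],
    [-1,-0.06,0],
    [-1,-0.06,0],
    [-1,-0.06,0],
    [-1,-0.06,0],
    [-1,-0.06,0],
    [-1,-0.06,0],
    [-1,-0.06,0],
    [-1,-0.06,0],
    [-1,-0.06,0],
    [-1,-0.06,0],
    [-1,-0.06,0],
    [-1,-0.06,0]
  ],
  "delta_rot": [
    [0,0,0],
    [0,0,0],
    [0,0,0],
    [0,0,0],
    [0,0,0],
    [0,0,0],
    [0,0,0],
    [0,0,0],
    [0,0,0],
    [0,0,0],
    [0,0,0],
    [0,0,0],
    [0,0,0],
    [0,0,0],
    [0,0,0],
    [0,0,0],
    [0,0,0],
    [0,0,0],
    [0,0,0],
    [0,0,0]
  ]
}}

```text
t: 15.1
ee_pos: [0.4619, -0.1773, 0.2228]
orientation: [2.347, 2.087, 0.0]
ft_force: [1.6, -0.3, -1.2]
opening: 0.0002
finger_force: 0.0
```

{"api": "move_arm", "payload": {
  "jaw": [-1,-1,-1,-1,-1],
  "dp": [
    [-1,-0.06,0],
    [-1,-0.06,0],
    [-1,-0.06,0],
    [0,0,0],
    [0,0,0]
  ],
  "delta_rot": [
    [0,0,0],
    [0,0,0],
    [0,0,0],
    [0,0,0],
    [0,0,0]
  ]
}}

```text
t: 15.52
ee_pos: [0.4513, -0.2358, 0.2227]
orientation: [2.349, 2.086, 0.0]
ft_force: [1.0, 0.3, -0.0]
opening: -0.0001
finger_force: 0.0
```

Run:
```python
from h import *
im,K,M=cam('wrist');np.savez('pics/w6.npz',im=im,K=K,M=M);cv2.imwrite('pics/w6.png',im);print(get_state()['ee_pos'])
```

```text
[ 0.45135213 -0.23504715  0.22273545]
```

View pics/w6.png

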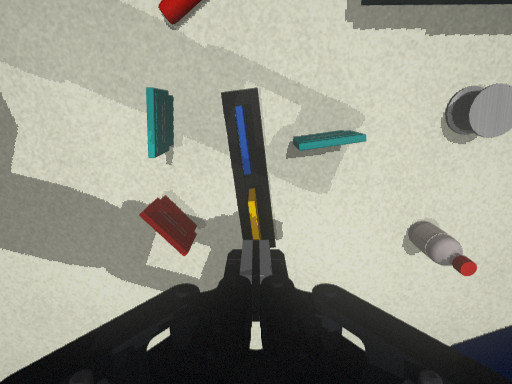

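The drawer is home (−0.0385). The view shows the blue holder in the rack at (243,140) and the yellow one at (254,214), partly hidden by the fingers. The turquoise decoys are at (160,122) and (330,140). I'll take a second view to triangulate.

{"api": "move_arm", "payload": {
  "jaw": [-1,-1,-1,-1,-1,-1],
  "dp": [
    [1,-0.2,0],
    [1,-0.2,0],
    [1,-0.2,0],
    [0.5,-0.1,0],
    [0,0,0],
    [0,0,0]
  ],
  "delta_rot": [
    [0,0,0],
    [0,0,0],
    [0,0,0],
    [0,0,0],
    [0,0,0],
    [0,0,0]
  ]
}}

```text
t: 16.07
ee_pos: [0.4459, -0.1636, 0.2233]
orientation: [2.344, 2.09, -0.0]
ft_force: [-0.1, -1.1, -0.7]
opening: -0.0
finger_force: 0.0
```

```bash
cat > bl.py <<'E'
from h import *
def ends(im,K,M,lim):
    hsv=cv2.cvtColor(im,cv2.COLOR_BGR2HSV);m=cv2.inRange(hsv,(105,130,30),(125,255,255));q=np.zeros_like(m);q[lim[0]:lim[1],lim[2]:lim[3]]=m[lim[0]:lim[1],lim[2]:lim[3]]
    v=hsv[...,2][q>0];t,_=cv2.threshold(v,0,255,cv2.THRESH_OTSU);b=q&(((hsv[...,2]>t)*255).astype(np.uint8))
    out=[]
    for n,k in (('all',q),('bright',b)):
        c=max(cv2.findContours(k,0,2)[0],key=cv2.contourArea);p=cv2.boxPoints(cv2.minAreaRect(c));p=p[np.argsort(p[:,1])]
        e=(p[0]+p[1])/2,(p[2]+p[3])/2;print(n,cv2.minAreaRect(c),[onz(K,M,x,.086).round(4).tolist() for x in e]);out.append(e)
    return out
E
python3 - <<'E'
from bl import *
im,K,M=cam('wrist');np.savez('pics/w7.npz',im=im,K=K,M=M)
A=np.load('pics/w6.npz')
e1=ends(A['im'],A['K'],A['M'],(60,210,190,280));e2=ends(im,K,M,(60,300,200,330))
for i in (0,1):
    for j in (0,1): print(i,j,[np.round(x,4) for x in tri([ray(A['K'],A['M'],e1[i][j]),ray(K,M,e2[i][j])])])
print(get_state()['ee_pos'])
h=cv2.cvtColor(im,cv2.COLOR_BGR2HSV)
print(im[200,225:290].tolist())
E
```

```text
all ((242.4397430419922, 139.44215393066406), (69.19307708740234, 7.592452526092529), 82.50414276123047) [[0.4416, -0.1582, 0.086], [0.4417, -0.2292, 0.086]]
bright ((241.5899658203125, 131.62998962402344), (51.760223388671875, 5.798276424407959), 81.8698959350586) [[0.4415, -0.1591, 0.086], [0.4421, -0.2113, 0.086]]
all ((255.6422882080078, 203.8526153564453), (60.658409118652344, 6.8144731521606445), 82.64761352539062) [[0.4415, -0.1579, 0.086], [0.442, -0.2289, 0.086]]
bright ((254.830810546875, 198.64614868164062), (49.36582565307617, 6.449805736541748), 82.87498474121094) [[0.4414, -0.1583, 0.086], [0.4416, -0.2155, 0.086]]
0 0 [array([ 0.4415, -0.1582,  0.0846]), np.float64(0.0)]
0 1 [array([ 0.4418, -0.2294,  0.0849]), np.float64(0.0002)]
1 0 [array([ 0.4413, -0.159 ,  0.0828]), np.float64(0.0)]
1 1 [array([ 0.4426, -0.2087,  0.1029]), np.float64(0.0004)]
[ 0.44598432 -0.16413235  0.22326188]
[[185, 202, 202], [187, 207, 206], [191, 209, 209], [193, 211, 210], [193, 211, 212], [194, 211, 212], [187, 206, 206], [187, 205, 204], [192, 211, 209], [192, 211, 211], [184, 202, 202], [181, 200, 198], [182, 199, 199], [187, 208, 205], [190, 212, 211], [100, 107, 108], [46, 49, 49], [46, 48, 48], [45, 48, 47], [44, 48, 46], [44, 47, 48], [45, 50, 48], [46, 48, 47], [43, 45, 46], [43, 44, 44], [39, 44, 43], [60, 52, 46], [137, 73, 46], [160, 85, 49], [155, 82, 46], [157, 82, 47], [155, 79, 45], [155, 79, 44], [133, 68, 42], [64, 46, 40], [45, 45, 40], [38, 42, 40], [42, 44, 45], [42, 44, 43], [41, 45, 45], [46, 47, 46], [42, 48, 46], [44, 48, 48], [46, 51, 49], [45, 50, 49], [46, 50, 49], [47, 49, 49], [46, 47, 46], [52, 57, 56], [163, 180, 178], [164, 181, 180], [189, 210, 208], [193, 212, 211], [192, 214, 211], [194, 214, 213], [191, 212, 212], [187, 209, 207], [187, 206, 206], [192, 209, 209], [192, 211, 209], [188, 209, 207], [188, 207, 207], [191, 211, 209], [191, 211, 211], [190, 208, 207]]
```

Blue's top centre is (0.4416, −0.1936) at z 0.085, its length is 71 mm and its yaw about 0.2°, all consistent with the text. I'll rotate back by 6.7°, part-open the jaw to about 35 mm because of the turquoise neighbour, and descend above it.

{"api": "move_arm", "payload": {
  "jaw": [-0.18,-0.18,-0.18,-0.18,-0.18,-0.18,-0.18,-0.18,-0.18,-0.18,-0.18,-0.18,-0.18,-0.18,-0.18],
  "dp": [
    [0,0,0],
    [0,0,0],
    [-0.74,-0.11,0.5],
    [-0.74,-0.11,0.5],
    [0,0,0.8],
    [0,0,0.8],
    [0,0,0.8],
    [0,0,0.8],
    [0,0,0.8],
    [0,0,0.8],
    [0,0,0.8],
    [0,0,0.8],
    [0,0,0],
    [0,0,0],
    [0,0,0]
  ],
  "delta_rot": [
    [0,0,-0.73],
    [0,0,-0.73],
    [0,0,0],
    [0,0,0],
    [0,0,0],
    [0,0,0],
    [0,0,0],
    [0,0,0],
    [0,0,0],
    [0,0,0],
    [0,0,0],
    [0,0,0],
    [0,0,0],
    [0,0,0],
    [0,0,0]
  ]
}}

```text
t: 17.37
ee_pos: [0.442, -0.1944, 0.0758]
orientation: [2.221, 2.22, 0.001]
ft_force: [-0.0, -0.3, 1.2]
opening: 0.035
finger_force: 0.0
```

Run:
```python
from h import *
s=get_state();print(s['ee_pos'],s['orientation'],s['opening'])
im,K,M=cam('wrist')
hsv=cv2.cvtColor(im,cv2.COLOR_BGR2HSV);m=cv2.inRange(hsv,(105,130,30),(125,255,255))
for c in cv2.findContours(m,0,2)[0]:
    if cv2.contourArea(c)>50:
        r=cv2.minAreaRect(c);print(r,onz(K,M,r[0],.086))
print(proj(K,M,[.4416,-.1582,.086]),proj(K,M,[.4416,-.229,.086]))
```

```text
[ 0.4420074  -0.194379    0.07580041] [2.22097616e+00 2.21980631e+00 7.09570886e-04] 0.034995970858476944
((257.0, 222.0), (12.0, 122.0), 0.0) [ 0.44161537 -0.18635647  0.086     ]
[257.00198491 176.56246892] [256.93761721 283.39619737]
```

Well centred. Descend to the grasp and close.

{"api": "move_arm", "payload": {
  "jaw": [-0.18,-0.18,-0.18,-0.18,-0.18,-0.18,-0.18,-0.18],
  "dp": [
    [0,0,0.6],
    [0,0,0.6],
    [0,0,0.6],
    [0,0,0.6],
    [0,0,0.4],
    [0,0,0.2],
    [0,0,0],
    [0,0,0]
  ],
  "delta_rot": [
    [0,0,0],
    [0,0,0],
    [0,0,0],
    [0,0,0],
    [0,0,0],
    [0,0,0],
    [0,0,0],
    [0,0,0]
  ]
}}

```text
t: 18.08
ee_pos: [0.4417, -0.1938, 0.0156]
orientation: [2.221, 2.221, 0.001]
ft_force: [0.4, 0.2, 0.2]
opening: 0.035
finger_force: 0.0
```

{"api": "move_arm", "payload": {
  "jaw": [-1,-1,-1,-1,-1,-1,-1,-1,-1],
  "dp": [
    [0,0,0],
    [0,0,0],
    [0,0,0],
    [0,0,0],
    [0,0,0],
    [0,0,0],
    [0,0,0],
    [0,0,0],
    [0,0,0]
  ],
  "delta_rot": [
    [0,0,0],
    [0,0,0],
    [0,0,0],
    [0,0,0],
    [0,0,0],
    [0,0,0],
    [0,0,0],
    [0,0,0],
    [0,0,0]
  ],
  "newtons": 80
}}

```text
t: 18.83
ee_pos: [0.4417, -0.1938, 0.0158]
orientation: [2.22, 2.221, 0.001]
ft_force: [-1.1, -0.3, 5.7]
opening: 0.0071
finger_force: 78.3
```

Gripped: opening 7.1 mm at 78 N. I'll lift.

{"api": "move_arm", "payload": {
  "jaw": [-1,-1,-1,-1,-1,-1,-1,-1,-1,-1,-1,-1,-1,-1],
  "dp": [
    [0,0,-0.3],
    [0,0,-0.5],
    [0,0,-0.8],
    [0,0,-0.9],
    [0,0,-0.9],
    [0,0,-0.9],
    [0,0,-0.9],
    [0,0,-0.9],
    [0,0,-0.9],
    [0,0,-0.9],
    [0,0,-0.9],
    [0,0,-0.4],
    [0,0,0],
    [0,0,0]
  ],
  "delta_rot": [
    [0,0,0],
    [0,0,0],
    [0,0,0],
    [0,0,0],
    [0,0,0],
    [0,0,0],
    [0,0,0],
    [0,0,0],
    [0,0,0],
    [0,0,0],
    [0,0,0],
    [0,0,0],
    [0,0,0],
    [0,0,0]
  ]
}}

```text
t: 20.0
ee_pos: [0.4409, -0.1934, 0.1988]
orientation: [-2.221, -2.221, 0.0]
ft_force: [0.4, 0.4, -0.5]
opening: 0.007
finger_force: 78.3
```

Run:
```python
from h import *
T=get_state();print(T['ee_pos'],T['opening'],T['finger_force'])
for n in ('side','scene','wrist'):
    im,K,M=cam(n);np.savez(f'pics/{n}8.npz',im=im,K=K,M=M)
    hsv=cv2.cvtColor(im,cv2.COLOR_BGR2HSV);m=cv2.inRange(hsv,(105,120,30),(125,255,255))
    e=T['ee_pos'];print(n,'exp centre bottom',proj(K,M,e+[0,0,-.010]),'top',proj(K,M,e+[0,0,.07]))
    for c in cv2.findContours(m,0,2)[0]:
        r=cv2.boundingRect(c)
        if cv2.contourArea(c)>15 and (n=='wrist' or abs(r[0]-proj(K,M,e)[0])<50): print(r,cv2.minAreaRect(c))
```

```text
[ 0.44091048 -0.19342561  0.19875464] 0.007000003099993343 78.3109724521637
side exp centre bottom [297.1562619  131.91674265] top [297.49693669 110.02353658]
(297, 108, 2, 27) ((297.5, 121.0), (1.0, 26.0), 0.0)
(267, 96, 15, 15) ((273.7500305175781, 103.25000762939453), (4.242640495300293, 17.677669525146484), 45.0)
scene exp centre bottom [159.53242311 195.63893681] top [154.69012138 170.67419025]
(143, 171, 26, 32) ((156.98077392578125, 185.90383911132812), (29.22130584716797, 25.49509620666504), 78.69007110595703)
(162, 75, 5, 15) ((164.0, 82.0), (14.0, 4.0), 90.0)
wrist exp centre bottom [258.19469396 222.89509683] top [259.4945779  293.56899384]
(246, 179, 20, 171) ((255.5, 264.0), (170.0, 19.0), 90.0)
```

The holder hangs where expected in all three views. Rotate to the cabinet yaw and go to hover above the pocket.

{"api": "move_arm", "payload": {
  "jaw": [-1,-1,-1,-1,-1,-1,-1,-1,-1,-1,-1,-1,-1,-1,-1,-1,-1,-1,-1,-1],
  "dp": [
    [0,0,0],
    [0,0,0],
    [0.9,0.3,0],
    [0.9,0.3,0],
    [0.9,0.3,0],
    [0.9,0.3,0],
    [0.9,0.3,0],
    [0.9,0.3,0],
    [0.9,0.3,0],
    [0.9,0.3,0],
    [0.9,0.3,0],
    [0.9,0.3,0],
    [0.9,0.3,0],
    [0.9,0.3,0],
    [0.9,0.3,0],
    [0.9,0.3,0],
    [0.9,0.3,0],
    [0.9,0.3,0],
    [0.9,0.3,0],
    [0.9,0.3,0]
  ],
  "delta_rot": [
    [0,0,0.73],
    [0,0,0.73],
    [0,0,0],
    [0,0,0],
    [0,0,0],
    [0,0,0],
    [0,0,0],
    [0,0,0],
    [0,0,0],
    [0,0,0],
    [0,0,0],
    [0,0,0],
    [0,0,0],
    [0,0,0],
    [0,0,0],
    [0,0,0],
    [0,0,0],
    [0,0,0],
    [0,0,0],
    [0,0,0]
  ]
}}

```text
t: 21.82
ee_pos: [0.586, 0.1165, 0.1977]
orientation: [-2.346, -2.087, 0.003]
ft_force: [0.0, 0.0, 0.5]
opening: 0.0076
finger_force: 78.3
```

{"api": "move_arm", "payload": {
  "jaw": [-1,-1,-1,-1,-1,-1,-1,-1],
  "dp": [
    [0.9,0.3,0],
    [0.9,0.3,0],
    [0.9,0.3,0],
    [0.9,0.3,0],
    [0.9,0.3,0],
    [0.2,0.3,0],
    [0,0,0],
    [0,0,0]
  ],
  "delta_rot": [
    [0,0,0],
    [0,0,0],
    [0,0,0],
    [0,0,0],
    [0,0,0],
    [0,0,0],
    [0,0,0],
    [0,0,0]
  ]
}}

```text
t: 22.48
ee_pos: [0.6326, 0.2041, 0.198]
orientation: [-2.347, -2.088, 0.004]
ft_force: [-0.1, -0.3, -0.0]
opening: 0.0069
finger_force: 78.3
```

Run:
```python
from h import *
s=get_state();print(s['ee_pos'],loc(s['ee_pos']),s['orientation'],s['opening'])
Rm=R.from_rotvec(s['orientation']).as_matrix();print(Rm.round(4))
print('dp to target (loc .0095,.0005):',((.0095-loc(s['ee_pos'])[0])/.02).round(3),((.0005-loc(s['ee_pos'])[1])/.02).round(3))
```

```text
[0.63262371 0.20405442 0.19803302] [ 0.0072 -0.0009  0.198 ] [-2.34703854 -2.08781776  0.00371258] 0.006866732125835444
[[ 0.1165  0.9932 -0.002 ]
 [ 0.9932 -0.1165 -0.0013]
 [-0.0016 -0.0018 -1.    ]]
dp to target (loc .0095,.0005): 0.115 0.07
```

{"api": "move_arm", "payload": {
  "jaw": [-1,-1,-1,-1,-1,-1,-1],
  "dp": [
    [0.07,0.12,0.5],
    [0,0,0.7],
    [0,0,0.7],
    [0,0,0.6],
    [0,0,0.5],
    [0,0,0],
    [0,0,0]
  ],
  "delta_rot": [
    [0,0,0],
    [0,0,0],
    [0,0,0],
    [0,0,0],
    [0,0,0],
    [0,0,0],
    [0,0,0]
  ]
}}

```text
t: 23.07
ee_pos: [0.6351, 0.2052, 0.1385]
orientation: [-2.348, -2.087, 0.002]
ft_force: [0.6, 0.4, 0.1]
opening: 0.0071
finger_force: 78.3
```

Run:
```python
from h import *
s=get_state();T=s['ee_pos'];print(loc(T));o=[]
def w(x,y,z): return P+(x-.007)*xh+y*yh+np.array([0,0,z])
for n,sz in (('side',5),('scene',5),('wrist',2)):
    im,K,M=cam(n);np.savez(f'pics/{n}9.npz',im=im,K=K,M=M)
    u=proj(K,M,w(0.0,0,.115)).astype(int);print(n,u)
    hw=int(130/sz);x0=int(np.clip(u[0]-hw,0,512-2*hw));y0=int(np.clip(u[1]-hw*1.5,0,384-3*hw))
    c=cv2.resize(im[y0:y0+3*hw,x0:x0+2*hw],None,fx=sz,fy=sz,interpolation=cv2.INTER_CUBIC)[:390]
    for p,col in ((w(0,.036,.11),(0,0,255)),(w(0,-.036,.11),(0,0,255)),(T+[0,0,-.010]+.031*yh-.003*xh,(255,0,255)),(T+[0,0,-.010]-.031*yh-.003*xh,(255,0,255))):
        cv2.drawMarker(c,tuple(int(a) for a in ((proj(K,M,p)-[x0,y0])*sz+sz/2)),col,cv2.MARKER_CROSS,10,1)
    o.append(c[:,:260])
h=min(c.shape[0] for c in o);cv2.imwrite('pics/hov.png',np.hstack([c[:h] for c in o]))
```

```text
[0.0096 0.0005 0.1385]
side [233 211]
scene [305 173]
wrist [242 215]
```

View pics/hov.png

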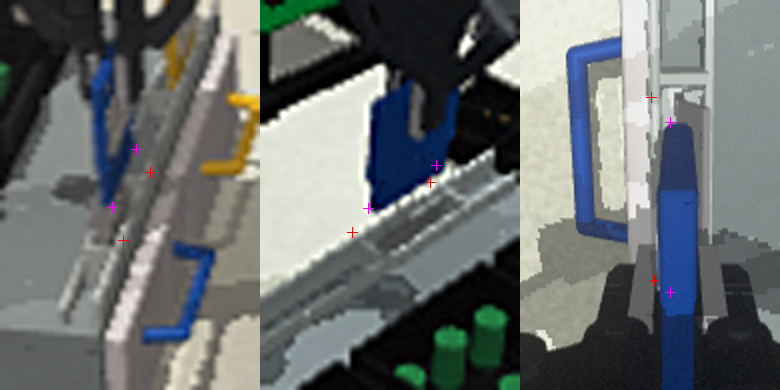

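The side and scene views show the tongue where predicted. In the wrist view the lip edge matches, but the left cheek's inner edge (row ≈85 of the crop) is beyond my mark at 97. I'll re-measure the pocket's y.

Run:
```python
from h import *
def w(x,y,z): return P+(x-.007)*xh+y*yh+np.array([0,0,z])
# sample brightness along cabinet y at x=8mm (slot), z=.11, in several views
for f in ('w1','w2','w5','wrist9'):
    d=np.load(f'pics/{f}.npz');g=cv2.cvtColor(d['im'],cv2.COLOR_BGR2GRAY)
    for lo,hi in ((.030,.050),(-.050,-.030)):
        for x in (.007,.012):
            v=[]
            for y in np.arange(lo,hi,.001):
                u=proj(d['K'],d['M'],w(x,y,.11));v.append(int(cv2.getRectSubPix(g,(1,1),tuple(map(float,u)))[0,0]) if 0<=u[0]<511 and 0<=u[1]<383 else -1)
            print(f,x,lo,v)
    print(f,'cam loc',loc(d['M'][:3,3]))
```

```text
w1 0.007 0.03 [87, 89, 87, 102, 107, 128, 142, 140, 120, 100, 140, 219, 219, 217, 197, 167, 165, 165, 162, 165, 164]
w1 0.012 0.03 [116, 117, 116, 120, 138, 126, 137, 140, 130, 92, 151, 220, 219, 213, 164, 103, 102, 100, 99, 96, 96]
w1 0.007 -0.05 [137, 136, 135, 134, 135, 136, 137, 136, 135, 137, 136, 137, 134, 128, 105, 164, 185, 187, 180, 125, 109]
w1 0.012 -0.05 [129, 136, 131, 117, 107, 95, 87, 91, 108, 106, 96, 85, 82, 85, 105, 149, 186, 186, 175, 139, 105]
w1 cam loc [-0.0874  0.0217  0.4052]
w2 0.007 0.03 [100, 103, 101, 101, 97, 77, 70, 71, 72, 77, 109, 164, 185, 182, 160, 107, 78, 74, 75, 74, 74]
w2 0.012 0.03 [100, 101, 101, 100, 91, 87, 85, 77, 89, 91, 108, 167, 184, 183, 166, 92, 76, 95, 87, 76, 97]
w2 0.007 -0.05 [73, 73, 73, 74, 75, 73, 75, 74, 73, 74, 76, 73, 74, 76, 91, 137, 183, 182, 176, 127, 100]
w2 0.012 -0.05 [74, 75, 82, 79, 74, 79, 83, 75, 77, 75, 73, 71, 74, 75, 86, 138, 174, 183, 177, 141, 92]
w2 cam loc [-0.2192  0.0654  0.4058]
w5 0.007 0.03 [94, 93, 83, 76, 84, 92, 124, 138, 119, 132, 145, 177, 196, 195, 174, 123, 109, 127, 145, 147, 150]
w5 0.012 0.03 [1
[... 164 characters left out ...]
142, 142, 140, 139, 144, 162, 194, 193, 187, 148, 112]
w5 0.012 -0.05 [94, 113, 123, 123, 120, 122, 123, 116, 113, 106, 99, 96, 93, 90, 98, 135, 194, 196, 188, 149, 111]
w5 cam loc [-0.0951  0.0766  0.4037]
wrist9 0.007 0.03 [195, 195, 198, 219, 224, 224, 224, 226, 225, 220, 149, 174, 193, 194, 184, 128, 118, 130, 147, 147, 148]
wrist9 0.012 0.03 [108, 108, 110, 109, 105, 128, 178, 195, 163, 144, 155, 183, 192, 193, 188, 139, 116, 126, 146, 147, 147]
wrist9 0.007 -0.05 [65, 64, 64, 67, 68, 67, 65, 63, 68, 67, 67, 68, 68, 69, 68, 68, 68, 68, 70, 70, 72]
wrist9 0.012 -0.05 [65, 67, 67, 66, 66, 68, 65, 66, 65, 68, 68, 68, 68, 71, 67, 67, 67, 69, 70, 69, 67]
wrist9 cam loc [0.0088 0.076  0.3195]
```

The cheeks' inner edges are at +0.0405 and −0.0312. That is 71.7 mm apart (text: 72), with the middle at +0.0047, which also matches the fitted holder + 180 mm. Shift +4.2 mm, then push down gradually.

{"api": "move_arm", "payload": {
  "jaw": [-1,-1,-1,-1,-1,-1,-1,-1,-1,-1],
  "dp": [
    [0.21,0,0],
    [0,0,0.2],
    [0,0,0.2],
    [0,0,0.2],
    [0,0,0.2],
    [0,0,0.15],
    [0,0,0.15],
    [0,0,0.1],
    [0,0,0],
    [0,0,0]
  ],
  "delta_rot": [
    [0,0,0],
    [0,0,0],
    [0,0,0],
    [0,0,0],
    [0,0,0],
    [0,0,0],
    [0,0,0],
    [0,0,0],
    [0,0,0],
    [0,0,0]
  ]
}}

```text
t: 24.05
ee_pos: [0.6353, 0.2101, 0.1148]
orientation: [-2.347, -2.087, 0.002]
ft_force: [-2.4, 0.5, 0.3]
opening: 0.0068
finger_force: 78.4
```

Run:
```python
from h import *
s=get_state();print(loc(s['ee_pos']),s['ft_force'],s['ft_torque'],s['opening'])
```

```text
[0.0092 0.0054 0.1148] [-2.42033235  0.46937256  0.34482429] [0.19620188 0.58734574 0.02608002] 0.006822233946374518
```

It is in the lead-in with only 2.4 N from the leaf. Continue down, easing towards the lip.

{"api": "move_arm", "payload": {
  "jaw": [-1,-1,-1,-1,-1,-1,-1,-1],
  "dp": [
    [0,0,0.12],
    [0,-0.03,0.12],
    [0,-0.03,0.12],
    [0,-0.02,0.1],
    [0,-0.02,0.06],
    [0,0,0],
    [0,0,0],
    [0,0,0]
  ],
  "delta_rot": [
    [0,0,0],
    [0,0,0],
    [0,0,0],
    [0,0,0],
    [0,0,0],
    [0,0,0],
    [0,0,0],
    [0,0,0]
  ]
}}

```text
t: 24.72
ee_pos: [0.6339, 0.2102, 0.1043]
orientation: [-2.347, -2.088, 0.001]
ft_force: [-1.9, -0.2, -1.2]
opening: 0.0068
finger_force: 78.4
```

{"api": "move_arm", "payload": {
  "jaw": [-1,-1,-1,-1,-1],
  "dp": [
    [0,0,0.1],
    [0,0,0.05],
    [0,0,0],
    [0,0,0],
    [0,0,0]
  ],
  "delta_rot": [
    [0,0,0],
    [0,0,0],
    [0,0,0],
    [0,0,0],
    [0,0,0]
  ]
}}

```text
t: 25.13
ee_pos: [0.6342, 0.2104, 0.1019]
orientation: [2.347, 2.088, 0.001]
ft_force: [-0.9, 0.8, -0.3]
opening: 0.0065
finger_force: 78.5
```

Run:
```python
from h import *
s=get_state();print(loc(s['ee_pos']),s['ft_force'],s['ft_torque'],s['opening'])
```

```text
[0.008  0.0055 0.1019] [-0.88560233  0.83675341 -0.27166966] [-0.02269766  0.3412882   0.06987571] 0.006496870567715654
```

{"api": "move_arm", "payload": {
  "jaw": [-1,-1,-1,-1],
  "dp": [
    [0,0,0.1],
    [0,0,0.05],
    [0,0,0],
    [0,0,0]
  ],
  "delta_rot": [
    [0,0,0],
    [0,0,0],
    [0,0,0],
    [0,0,0]
  ]
}}

```text
t: 25.47
ee_pos: [0.6344, 0.2104, 0.1018]
orientation: [2.346, 2.087, 0.004]
ft_force: [-5.7, -0.7, 12.7]
opening: 0.007
finger_force: 80.6
```

Run:
```python
from h import *
s=get_state();T=s['ee_pos'];print(loc(T),s['ft_force'],s['opening'])
def w(x,y,z): return P+(x-.007)*xh+y*yh+np.array([0,0,z])
for n in ('side','scene','wrist'):
    im,K,M=cam(n);np.savez(f'pics/{n}10.npz',im=im,K=K,M=M)
    hsv=cv2.cvtColor(im,cv2.COLOR_BGR2HSV);m=cv2.inRange(hsv,(105,120,30),(125,255,255));e=proj(K,M,w(.007,.0047,.14))
    for c in cv2.findContours(m,0,2)[0]:
        r=cv2.boundingRect(c)
        if cv2.contourArea(c)>10 and abs(r[0]-e[0])<60 and abs(r[1]-e[1])<60: print(n,r)
    print(n,'top L,R', [proj(K,M,w(.007,.0047+k,.172)).round(1).tolist() for k in (.036,-.036)],'lip-level back L,R',[proj(K,M,w(.011,.0047+k,.116)).round(1).tolist() for k in (.036,-.036)])
```

```text
[0.0082 0.0056 0.1018] [-5.68472215 -0.73858186 12.70906461] 0.006956567064234228
side (236, 220, 14, 21)
side (226, 193, 6, 28)
side top L,R [[227.2, 201.2], [232.9, 188.2]] lip-level back L,R [[226.9, 218.4], [232.5, 204.9]]
scene (300, 159, 18, 24)
scene top L,R [[317.2, 153.7], [301.1, 163.5]] lip-level back L,R [[316.5, 169.4], [300.9, 179.4]]
wrist top L,R [[256.1, 213.4], [256.0, 361.4]] lip-level back L,R [[262.7, 179.7], [261.9, 289.9]]
```

It hit a hard stop at reported z 0.1018, exactly the predicted floor height. Press firmly and check that it holds.

{"api": "move_arm", "payload": {
  "jaw": [-1,-1,-1,-1,-1,-1],
  "dp": [
    [0,-0.02,0.05],
    [0,0,0.02],
    [0,0,0],
    [0,0,0],
    [0,0,0],
    [0,0,0]
  ],
  "delta_rot": [
    [0,0,0],
    [0,0,0],
    [0,0,0],
    [0,0,0],
    [0,0,0],
    [0,0,0]
  ],
  "newtons": 100
}}

```text
t: 26.12
ee_pos: [0.6344, 0.2104, 0.1018]
orientation: [2.346, 2.087, 0.006]
ft_force: [-6.7, -2.1, 17.4]
opening: 0.0064
finger_force: 99.0
```

{"api": "move_arm", "payload": {
  "jaw": [-1,-1,-1,-1,-1,-1,-1,-1,-1,-1,-1,-1],
  "dp": [
    [0,0,0],
    [0,0,0],
    [0,0,0],
    [0,0,0],
    [0,0,0],
    [0,0,0],
    [0,0,0],
    [0,0,0],
    [0,0,0],
    [0,0,0],
    [0,0,0],
    [0,0,0]
  ],
  "delta_rot": [
    [0,0,0],
    [0,0,0],
    [0,0,0],
    [0,0,0],
    [0,0,0],
    [0,0,0],
    [0,0,0],
    [0,0,0],
    [0,0,0],
    [0,0,0],
    [0,0,0],
    [0,0,0]
  ]
}}

```text
t: 27.12
ee_pos: [0.6344, 0.2105, 0.1018]
orientation: [2.346, 2.087, 0.006]
ft_force: [-6.5, -2.0, 17.4]
opening: 0.0064
finger_force: 99.0
```

Run:
```python
from h import *
s=get_state();print(loc(s['ee_pos']),s['ft_force'],s['ft_torque'],s['opening'])
d=np.load('pics/wrist10.npz');K,M=d['K'],d['M'];m=cv2.inRange(cv2.cvtColor(d['im'],cv2.COLOR_BGR2HSV),(105,120,30),(125,255,255))
for c in cv2.findContours(m,0,2)[0]:
    if cv2.contourArea(c)>30: print(cv2.boundingRect(c))
def w(x,y,z): return P+(x-.007)*xh+y*yh+np.array([0,0,z])
print('pull front exp',proj(K,M,w(-.0385,.0447,.056)),proj(K,M,w(-.0385,-.0353,.056)))
```

```text
[0.0083 0.0056 0.1018] [-6.45307983 -2.04859363 17.42004953] [-0.41056786  1.34407196  0.06343624] 0.006390982281393214
(246, 180, 20, 170)
(195, 147, 31, 114)
pull front exp [194.91683636 155.95154209] [200.64843786 251.9536999 ]
```

{"api": "move_arm", "payload": {
  "jaw": [-1,-1,-1,-1,-1,-1,-1,-1,-1,-1],
  "dp": [
    [0,-0.04,0.03],
    [0,0,0.02],
    [0,0,0],
    [0,0,0],
    [0,0,0],
    [0,0,0],
    [0,0,0],
    [0,0,0],
    [0,0,0],
    [0,0,0]
  ],
  "delta_rot": [
    [0,0,0],
    [0,0,0],
    [0,0,0],
    [0,0,0],
    [0,0,0],
    [0,0,0],
    [0,0,0],
    [0,0,0],
    [0,0,0],
    [0,0,0]
  ]
}}

```text
t: 27.95
ee_pos: [0.6344, 0.2105, 0.1018]
orientation: [2.345, 2.086, 0.008]
ft_force: [-5.7, -2.0, 21.0]
opening: 0.0066
finger_force: 99.5
```

The push is stable at 21 N on the floor with a 99 N grip, the drawer is shut and the holder is held. Handing in.

```bash
python3 -c "
from cell import *
print(sign_off())"
```

```text
the job is handed in; nothing more can be done
None
```

I've handed the job in: the kit drawer is shut in its detent, and the blue holder is on the pocket floor, still gripped (about 99 N) and pressed down with about 21 N; I never viewed the card itself, but it should face front, since the rack holds cards facing the robot and I turned the holder less than 7°.

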